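Wipe the metal chips off the fixture plate

TASK

Draw the scraper out of its yellow sleeve, stand it on its rubber foot in the middle of the green mat and let go of it, then take it again by its blue grip and wipe all five metal chips off the plate into the red tray. Over the plate hold the scraper by the blue grip only, never touch the chips with the fingers, and leave the other things on the table where they are. At the end stand the scraper in the middle of the green mat again and let go.

Things in the scene. Friction and masses are not known exactly. Their poses are not given: they have to be found in the camera images.
- scraper: scraper: bar 160 mm long (its x) on a black rubber foot 28 mm wide (y), 8 mm high; bare steel body above, 18 mm thick, to 36 mm high; blue grip round its middle, 60 mm long, 22 mm thick, 12 to 58 mm high. Symmetric end for end, 0.3 kg. Origin: centre of underside, z up when standing. At first it stands on the table in the sleeve, one bare end sticking out about 50 mm, the grip hidden inside.
- sleeve: yellow sheet-metal sleeve fixed to the table: a tunnel 124 mm long (its x), outside 48 mm wide and 68 mm high, inside 40 mm wide and 64 mm high, no floor; closed at +x, mouth at x = -62 mm, so the scraper comes out along -x. Small bolted feet reach out to y = +-40 mm, 6 mm high. Origin: centre of its footprint at table height.
- mat: the green mat fixed flat on the table, 220 mm (its x) by 110 mm (its y), 3 mm thick. Origin: centre of its underside, at table height.
- plate (a point): centre of the bare metal plate's top face, 30 mm above the table. Plate 210 mm (x) by 180 mm (y) on a blue base; a dark stop bar 10 mm high runs along each x edge, 184 mm clear between them; the -y edge is open, the +y edge is open and borders the red tray. Axes: x from bar to bar, y towards the tray, z up.
- tray (a point): centre of the floor of the red catch tray, 4 mm above the table, 135 mm along +y from the plate's centre (same axes, one fixed piece with the plate). Inside 200 mm (x) by 90 mm (y), from the plate's edge to the far wall; its three outer walls are 40 mm high, 10 mm above the plate's top.
- chip1: copper-coloured metal chip, a bar 20 x 13 mm, 9 mm high. Lies loose on the plate. Origin: near the centre of its underside.
- chip2: dark steel chip, L-shaped, 18 x 18 mm, 8 mm high. Lies loose on the plate. Origin: near the centre of its underside.
- chip3: brass-coloured chip, 15 x 15 mm, 10 mm high. Lies loose on the plate. Origin: near the centre of its underside.
- chip4: dark steel chip, a bar 21 x 12 mm, 10 mm high. Lies loose on the plate. Origin: near the centre of its underside.
- chip5: copper-coloured stepped chip, 14 x 18 mm, 12 mm high. Lies loose on the plate. Origin: near the centre of its underside.
- spray_can: bystander: aluminium spray can with an orange label, 56 mm diameter, 160 mm high. Not to be moved. Origin: on or near its underside.
- tape_roll: bystander: green ring-shaped roll of tape lying flat, 84 mm diameter, 24 mm high. Not to be moved. Origin: on or near its underside.
- jar: bystander: amber jar with a black cap, 60 mm diameter, 75 mm high. Not to be moved. Origin: on or near its underside.
- magnet: bystander: flat red magnet block, 70 x 50 x 19 mm. Not to be moved. Origin: on or near its underside.
- brush: bystander: small wire hand brush lying flat, about 200 mm long, under 40 mm high. Not to be moved. Origin: on or near its underside.
- hammer: bystander: hammer with a wooden handle lying flat, about 300 mm long, under 40 mm high. Not to be moved. Origin: on or near its underside.
Things that resemble listed ones, but are neither listed nor needed, are in the scene too. What is meant by the mat is not purple, and is the larger of those in its own colour.

How it is judged (in metres and radians):
On the way, in this order (a step that is already met when the one before it is completed fails the run):
1. the scraper, out of its sleeve, stands let go in the middle of the green mat (horizontal distance between scraper and mat below 0.045 m and angle between scraper's own z axis and vertical below 0.15 rad and height (world z) of scraper below 0.01 m and contact force between the fingers and scraper below 0.05 N and linear speed of scraper below 0.02 m/s), for 0.2 s.
2. all five chips lie in the red tray (z of each of chip1, chip2, chip3, chip4, chip5 in the frame of tray below 0.025 m and x of chip1 in the frame of tray between -0.105 and 0.105 m and y of chip1 in the frame of tray between -0.048 and 0.05 m and x of chip2 in the frame of tray between -0.105 and 0.105 m and y of chip2 in the frame of tray between -0.048 and 0.05 m and x of chip3 in the frame of tray between -0.105 and 0.105 m and y of chip3 in the frame of tray between -0.048 and 0.05 m and x of chip4 in the frame of tray between -0.105 and 0.105 m and y of chip4 in the frame of tray between -0.048 and 0.05 m and x of chip5 in the frame of tray between -0.105 and 0.105 m and y of chip5 in the frame of tray between -0.048 and 0.05 m), for 0.2 s.
At the end, for the whole second after the job is handed in: All five chips lie in the red tray, below the level of the plate, and the scraper stands upright (within 0.15 rad) on the green mat, its centre within 45 mm of the mat's centre, let go and at rest (all of step 1 and all of step 2); the robot touches nothing.
It fails at once if a chip is touched with the fingers (over 0.5 N) (contact force between the fingers and chip1 above 0.5 N or contact force between the fingers and chip2 above 0.5 N or contact force between the fingers and chip3 above 0.5 N or contact force between the fingers and chip4 above 0.5 N or contact force between the fingers and chip5 above 0.5 N).
It fails at once if over the plate (within 120 mm of its centre) the scraper is held elsewhere than by its blue grip (TCP more than 42 mm from its middle along its length) (contact force between the fingers and scraper above 0.5 N and horizontal distance between scraper and plate below 0.12 m and (x of the grasp point in the frame of scraper above 0.042 m or x of the grasp point in the frame of scraper below -0.042 m)).
It fails at once if a bystander is moved by more than 30 mm (distance of any of spray_can, tape_roll, jar, magnet, brush, hammer from where it was at the start of the episode above 0.03 m).
It also fails if it takes over 67 s, if anything falls off the work surface, if the arm or the gripper's body presses on something with over 40 N, if the wrist force passes 120 N, or if a joint passes its speed limit or range.

ROBOT

A 6-joint arm with a two-finger parallel gripper is mounted at the origin on the work surface. World frame = base frame: x ahead of the robot, y to its left, z up, the work surface at z = 0. Lengths are in m, angles in degrees, forces in N, time in s.
With the tool pointing down it reaches from about 0.3 to 0.75 m from the base axis. Payload 8.5 kg.
Tool frame: the origin (TCP) lies between the finger pads, 19 mm behind the fingertips; this is the grasp point; z points along the fingers, y is the line along which they close (so a half turn about z gives the same grasp; the last joint's range is limited). The gripper opens to 85 mm and grips with 20 to 120 N. Pads are 22 mm wide; open, the fingers measure 114 mm over their backs; the gripper's body (76 mm by 85 mm) begins 54 mm behind the grasp point. The pads swing forward as they close: fully open they stand 13 mm farther back than shut.
Start: joints at [-78.57, 21.807, 74.336, -0, 83.858, -12.336], TCP at [0.222, -0.503, 0.25] pointing down, gripper open.
Joint ranges: [-178.18, 178.18], [-50.72, 133.34], [12.68, 142.11], [-81.47, 261.47], [9.98, 163.14], [-165.26, 165.26]. Speed limits (degrees/s): [136.94, 136.94, 180, 180, 180, 180].

INTERFACE

Orientations are given as [roll, pitch, yaw] about the fixed x, y, z axes, in that order (R = Rz(yaw) Ry(pitch) Rx(roll)).
In Python, from rig import bot gives the robot as it stands.
- The arm moves only by the tool play_rows, never from a script. Its argument "rows" is a list that holds one entry, the list of rows, each a list of 4 numbers: the shift along the world's x, y, z scaled (see below), then the turn about the world's z scaled (see below). In form: [[[dx, dy, dz, roll], ...]]. A call has 1 to 10 rows; each row shifts and turns the commanded pose from where the row before left it; what a row does not reach is not made up. The controller multiplies each number of a shift by 0.05 m and each number of a turn by 30 degrees. A row lasts 1/10 s, in which the tool goes at most 50 mm and 8.59 degrees, less where a joint would pass 70% of its speed; a pose out of reach is approached as far as the arm can. A call with a number of a shift or a turn outside -1 to 1 is refused whole. A call with a gripper value outside its range is refused whole. "jaw" is the finger opening in mm, from 0 to 85.4, set as the call begins (left out, the last holds). The fingers move at their own pace and stop on an object; "force" is the grip in N (left out, the last holds). Time passes only in rows, so rows that do not move let the fingers close. It gives the time, the measured TCP pose, the force, the opening and the grip force at its end, in the units of the state.
- bot.observe(): the state, without advancing time (a new reading comes with each control period).
- bot.grab_frame(name): name is "scene" or "top" or "wrist"; returns (picture, depth): 480x640x3 uint8, blue, green, red; 480x640 float32, m along the optical axis (not along the pixel's ray), 0 where there is no reading.
- bot.calibration(name): a dict with "fx", "fy", "cx", "cy" (pixels), "T" (4x4, takes a point from camera to world coordinates); the wrist camera has in their place "T_tool_cam" (4x4, takes a point from camera to tool coordinates, whose origin is the TCP and whose axes are the flange's). Camera axes: x right, y down, z forward; pixel columns grow to the right and rows downward; lengths in m; the calibration is good to about 2 mm. A picture is of the moment at which its call begins: read the wrist's pose just before it. calibration takes no time and is no camera call.
- bot.sign_off(): hands the job in; it is judged then, once.
The state is a dict: "clock": time; "q": joint angles; "joint_vel": joint speeds; "effort": joint torques, N m; "position": TCP position; "orientation": TCP orientation; "contact_force": force on the tool from outside, world axes, zero at the start; "torque": the same for the moment, N m; "width": opening from 0.0 (shut) to 1.0 (fully open); "grasp_force": force on a finger pad.
Only numpy, scipy, OpenCV 4.12 (cv2) and the standard library are available. Lean on these libraries where they do the work, as an engineer would, in place of code of your own. Each camera call takes 0.05 s, during which the arm holds its last target. There are 200 camera calls.

## Working session

There is one attempt and no reset: what is moved stays moved. The work goes in short steps, Python scripts to look and compute and a tool call to move; the robot and the scene stay as the last step left them, time stands still between calls to the robot, and variables do not carry over. Pictures are saved under pics/ and viewed, at most 10 in all, crops included, and the job is handed in when it is done.

Besides the shell and the picture viewer there is one more tool, called after "Emit:" as name(argument=value, ...) on one line, values as JSON. play_rows: Moves the arm, as the interface text tells. Shifts and turns lie within -1 to 1; 1 stands for 0.05 m of shift or 30 degrees of turn. Its arguments: {"type":"object","properties":{"rows":{"type":"array"},"jaw":{"type":"number"},"force":{"type":"number"}},"required":["rows"]}

```bash
mkdir -p pics; ls; python3 - <<'E'
from rig import bot
import cv2,numpy as np
s=bot.observe();print(s)
for n in("top","scene"):
    p,d=bot.grab_frame(n);cv2.imwrite(f"pics/{n}0.png",p);np.save(f"{n}0.npy",d)
    c=bot.calibration(n);print(n,c)
E
```

```text
pics
{'clock': 0.0, 'q': array([-7.85692482e+01,  2.18408951e+01,  7.43842313e+01,  1.38337729e-04,
        8.38577608e+01, -1.23357603e+01]), 'joint_vel': array([ 0.05086238, -0.08324737,  0.0573    ,  0.02375978,  0.00947952,
        0.05985054]), 'effort': array([ 8.15221392e-04, -4.48460555e+01, -2.31279677e+01, -1.36271369e-04,
        4.78998394e-03,  2.69352557e-05]), 'position': array([ 0.22160134, -0.50309599,  0.24941572]), 'orientation': array([-1.79919056e+02, -1.78423816e-02,  2.37664846e+01]), 'contact_force': array([-0.60169687, -0.3200775 ,  0.70216045]), 'torque': array([-0.0371434 ,  0.00371934, -0.00104711]), 'grasp_force': 0.0, 'width': 0.9969466787890999}
top {'fx': 547.6930363280478, 'fy': 547.6930363280478, 'cx': 310.58970105393763, 'cy': 238.64892794052707, 'T': array([[-0.01618901, -0.99066415,  0.1353605 ,  0.30410426],
       [-0.99986723,  0.01578866, -0.00403069, -0.00270951],
       [ 0.0018559 , -0.13540778, -0.99078822,  1.69021432],
       [ 0.        ,  0.        ,  0.        ,  1.        ]])}
scene {'fx': 442.4150767533953, 'fy': 442.4150767533953, 'cx': 310.6297667021561, 'cy': 240.76129210603764, 'T': array([[-0.85557112,  0.38730629, -0.34349947,  0.87335735],
       [ 0.51735128,  0.61585125, -0.59420105,  0.63844438],
       [-0.01859323, -0.68609115, -0.72727795,  0.8376841 ],
       [ 0.        ,  0.        ,  0.        ,  1.        ]])}
```

View pics/top0.png

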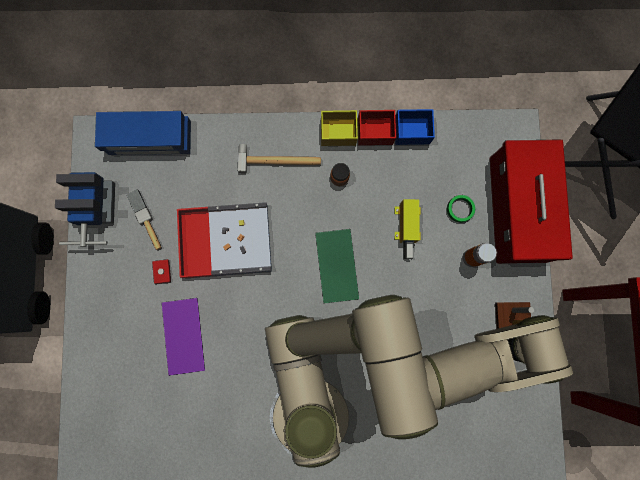

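View pics/scene0.png

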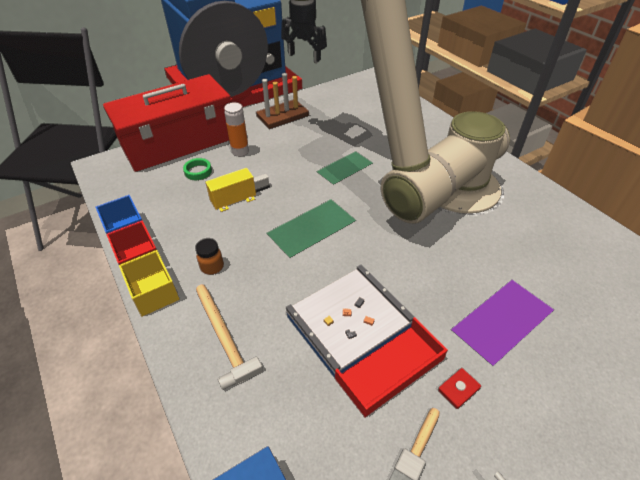

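The larger green mat is at top (337,265), and the smaller lookalike is at scene (345,167). The sleeve is at top (410,220) with the scraper end at (409,252). The plate is at (241,240), the red tray at (195,243), and the purple mat (183,336) is a decoy. Next I'll measure these.

```bash
cat > h.py <<'E'
import cv2,numpy as np
from rig import bot
def world(n,d,T=None):
    c=bot.calibration(n);T=c["T"] if T is None else T
    v,u=np.mgrid[:480,:640]
    P=np.stack([(u-c["cx"])/c["fx"]*d,(v-c["cy"])/c["fy"]*d,d,np.ones_like(d)],-1)
    return (P@T.T)[...,:3]
def rect(pts):
    (c,s,a)=cv2.minAreaRect((pts[:,:2]*1000).astype(np.float32));return np.round(c,1),np.round(s,1),round(a,1),len(pts)
E
python3 - <<'E'
from h import *
p=cv2.imread("pics/top0.png");d=np.load("top0.npy");W=world("top",d)
hsv=cv2.cvtColor(p,cv2.COLOR_BGR2HSV)
def m(lo,hi,x0,y0,x1,y1):
    k=cv2.inRange(hsv,lo,hi);z=np.zeros_like(k);z[y0:y1,x0:x1]=255;return (k&z)>0
K={'mat':m((40,60,30),(90,255,255),310,220,365,310),'sleeve':m((22,120,60),(35,255,255),385,190,435,250),
'tray':m((0,150,60),(8,255,255),172,200,215,285)|m((172,150,60),(180,255,255),172,200,215,285)}
for k,v in K.items(): 
    q=W[v];print(k,rect(q),np.percentile(q[:,2],[5,50,95]).round(3))
q=W[K['sleeve']];print('top',rect(q[q[:,2]>.055]))
b=np.zeros((480,640),bool);b[244:268,398:420]=1;q=W[b];print('end',rect(q[(q[:,2]>.025)&(q[:,2]<.05)]))
b=np.zeros((480,640),bool);b[195:285,205:280]=1;q=W[b];
w=m((0,0,150),(180,60,255),205,195,280,285);print('plate',rect(W[w]),np.median(W[w][:,2]))
cv2.imwrite("pics/crop.png",np.hstack([cv2.resize(p[195:285,170:280],None,fx=4,fy=4,interpolation=2),cv2.resize(p[190:280,380:440],None,fx=4,fy=4,interpolation=2)]))
E
```

```text
mat (array([434.4, -68.3]), array([248.2, 153.6]), 5.0, 2504) [-0.004  0.003  0.01 ]
sleeve (array([ 447. , -202.1]), array([122.5, 475.1]), 50.1, 762) [0.001 0.067 0.074]
tray (array([419.9, 245.6]), array([509. , 202.9]), 43.3, 1980) [-0.003  0.004  0.04 ]
top (array([ 446.7, -197.9]), array([110.5, 470.7]), 49.4, 657)
end (array([ 489.3, -308.6]), array([18.8, 41.3]), 87.8, 98)
plate (array([452.3, 175.5]), array([407.1, 221.5]), 21.7, 3245) 0.02976998462468594
```

View pics/crop.png

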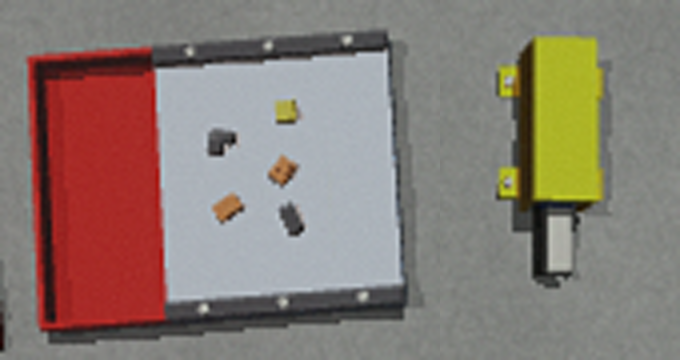

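The crop shows the tray on the left, five chips on the plate between crop (210,110) and (300,230), and the sleeve with the bare scraper end at crop (558,240). Zero-depth pixels skewed the fits, so I'll use rays intersected with the known heights instead.

```bash
cat >> h.py <<'E'
def plane(n,uv,z,T=None):
    c=bot.calibration(n);T=c["T"] if T is None else T
    uv=np.asarray(uv,float);r=np.c_[(uv[:,0]-c["cx"])/c["fx"],(uv[:,1]-c["cy"])/c["fy"],np.ones(len(uv))]@T[:3,:3].T
    return T[:3,3]+r*((z-T[2,3])/r[:,2])[:,None]
def fit(n,mask,z,T=None,k=3):
    m=cv2.morphologyEx(mask.astype(np.uint8),cv2.MORPH_OPEN,np.ones((k,k)))
    _,l,s,_=cv2.connectedComponentsWithStats(m);i=1+np.argmax(s[1:,4])
    v,u=np.nonzero(l==i);return rect(plane(n,np.c_[u,v],z,T))
E
python3 - <<'E'
from h import *
p=cv2.imread("pics/top0.png");d=np.load("top0.npy");W=world("top",d)
hsv=cv2.cvtColor(p,cv2.COLOR_BGR2HSV)
def m(lo,hi,x0,y0,x1,y1):
    k=cv2.inRange(hsv,lo,hi);z=np.zeros_like(k);z[y0:y1,x0:x1]=255;return (k&z)>0
print('mat',fit("top",m((40,60,30),(90,255,255),310,220,365,310),.003))
sl=m((22,120,60),(35,255,255),385,190,435,250)
print('sleeve',fit("top",sl&(W[...,2]>.055),.068))
print('plate',fit("top",m((0,0,150),(180,60,255),205,195,280,285),.03))
print('end',fit("top",m((0,0,110),(180,60,255),400,240,420,266)&(W[...,2]>.022)&(W[...,2]<.05),.036,k=2))
tr=m((0,150,60),(8,255,255),172,200,215,285)|m((172,150,60),(180,255,255),172,200,215,285)
print('tray floor',fit("top",tr&(W[...,2]<.012)&(d>0),.004))
w=(W[...,2]>.034)&(W[...,2]<.048)&(d>0);w[:204]=0;w[276:]=0;w[:,:214]=0;w[:,262:]=0
_,l,s,_=cv2.connectedComponentsWithStats(w.astype(np.uint8))
for i in range(1,len(s)):
    if s[i,4]>8: v,u=np.nonzero(l==i);print(s[i],plane("top",[[u.mean(),v.mean()]],.04).round(3))
E
```

```text
mat (array([450.2, -88.6]), array([219.5, 109.2]), 5.6, 2504)
sleeve (array([ 580.7, -310.6]), array([ 45.3, 122.7]), 87.8, 651)
plate (array([535. , 209.6]), array([179.8, 179. ]), 3.5, 3224)
end (array([ 485.9, -312.5]), array([15.2, 40.1]), 87.7, 84)
tray floor (array([528.4, 347.2]), array([195.4,  85.8]), 3.2, 1653)
[214 204  48   7 195] [[0.633 0.216 0.04 ]]
[239 220   5   6  21] [[0.584 0.203 0.04 ]]
[222 226   9   8  33] [[0.561 0.25  0.04 ]]
[238 233   6   8  25] [[0.539 0.204 0.04 ]]
[223 241   9  11  36] [[0.51  0.246 0.04 ]]
[239 245   7  11  38] [[0.5   0.198 0.04 ]]
[214 266  48   9 206] [[0.437 0.212 0.04 ]]
```

Emit:
play_rows(rows=[[[0.5, 0.5, 0, -0.11], [0.7, 0.5, 0, -0.11], [0.7, 0.5, 0, -0.11], [0.7, 0.5, 0, -0.11], [0.7, 0.5, 0, -0.11], [0.7, 0.5, 0, -0.11], [0.7, 0.5, 0, -0.11], [0.62, 0.36, 0, -0.1], [0, 0, 0, 0], [0, 0, 0, 0]]], jaw=60, force=60)

```text
clock: 1.1
position: [0.4878, -0.3099, 0.2495]
orientation: [-180.0, 0.1, -2.2]
contact_force: [-0.4, -0.1, 0.6]
width: 0.706
grasp_force: 0.0
```

```bash
cat >> h.py <<'E'
from scipy.spatial.transform import Rotation as Ro
def wrist():
    s=bot.observe();p,d=bot.grab_frame("wrist");T=np.eye(4);T[:3,:3]=Ro.from_euler("xyz",s["orientation"],degrees=True).as_matrix();T[:3,3]=s["position"]
    return s,p,d,T@bot.calibration("wrist")["T_tool_cam"]
E
python3 - <<'E'
from h import *
s,p,d,T=wrist();cv2.imwrite("pics/w1.png",p);print(s["clock"],s["position"],s["orientation"],s["q"])
W=world("wrist",d,T)
for z0,z1,n in((.03,.042,'body36'),(.06,.075,'sleeve68')):
    k=(W[...,2]>z0)&(W[...,2]<z1)&(d>0)&(abs(W[...,1]+.31)<.05)
    try:print(n,fit("wrist",k,(.036 if n[0]=='b' else .068),T))
    except Exception as e:print(n,e)
E
```

```text
1.1 [ 0.48782604 -0.30991154  0.24951902] [-1.79975198e+02  5.23233943e-02 -2.22923851e+00] [-4.41508689e+01  2.46868842e+01  6.97437456e+01 -1.65516834e-02
  8.56248730e+01  4.80796516e+01]
body36 (array([ 492.7, -308.5]), array([17.8, 46.1]), 88.1, 1065)
sleeve68 (array([ 581.6, -311.5]), array([ 48.1, 123. ]), 87.7, 11272)
```

View pics/w1.png

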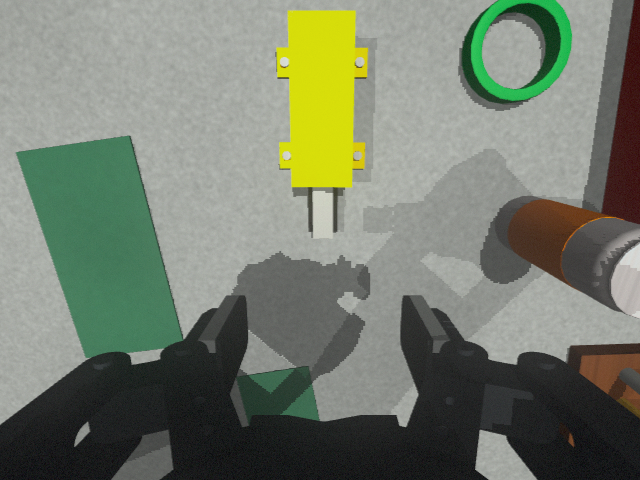

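The wrist view confirms the sleeve (320,100) with the scraper end sticking out at (322,213), and the big mat (100,245) next to the smaller green lookalike (280,395). I'll go down and grip the bare end.

Emit:
play_rows(rows=[[[0, 0.03, -0.6, 0], [0, 0, -0.7, 0], [0, 0, -0.7, 0], [0, 0, -0.7, 0], [0, 0, -0.7, 0], [0, 0, -0.6, 0], [0, 0, -0.3, 0], [0, 0, -0.17, 0], [0, 0, 0, 0]]])

```text
clock: 2.05
position: [0.4868, -0.3093, 0.026]
orientation: [-179.9, 0.1, -2.4]
contact_force: [-0.3, -1.2, 0.8]
width: 0.703
grasp_force: 0.0
```

Emit:
play_rows(rows=[[[0, 0, 0, 0], [0, 0, 0, 0], [0, 0, 0, 0], [0, 0, 0, 0], [0, 0, 0, 0], [0, 0, 0, 0]]], jaw=10)

```text
clock: 2.65
position: [0.488, -0.3092, 0.0276]
orientation: [179.9, -0.1, -2.3]
contact_force: [-1.4, 0.1, 6.9]
width: 0.203
grasp_force: 59.6
```

Emit:
play_rows(rows=[[[-0.2, 0.01, 0.02, 0], [-0.35, 0.013, 0, 0], [-0.35, 0.013, 0, 0], [-0.35, 0.013, 0, 0], [-0.35, 0.013, 0, 0], [-0.35, 0.013, 0, 0], [-0.35, 0.013, 0, 0], [-0.3, 0.012, 0, 0], [0, 0, 0, 0]]])

```text
clock: 3.55
position: [0.356, -0.3034, 0.0277]
orientation: [-179.9, 0.1, -2.4]
contact_force: [-0.5, 1.2, -0.5]
width: 0.202
grasp_force: 58.7
```

Emit:
play_rows(rows=[[[0, 0, 0, 0], [0, 0, 0, 0], [0, 0, 0, 0], [0, 0, 0.4, 0], [0, 0, 0.7, 0], [0, 0, 0.7, 0], [0, 0, 0.7, 0], [0, 0, 0.5, 0], [0, 0, 0, 0]]], jaw=60)

```text
clock: 4.45
position: [0.3588, -0.3047, 0.1806]
orientation: [179.7, -0.2, -2.3]
contact_force: [-0.1, 0.6, -0.5]
width: 0.703
grasp_force: 0.0
```

```bash
cat > look.py <<'E'
from h import *
import sys
s,p,d,T=wrist();cv2.imwrite(f"pics/{sys.argv[1]}.png",p);print(s["clock"],s["position"],s["orientation"])
h=cv2.cvtColor(p,cv2.COLOR_BGR2HSV);W=world("wrist",d,T);z=float(sys.argv[2])
b=cv2.inRange(h,(100,110,50),(130,255,255))>0
print('grip',fit("wrist",b&(abs(W[...,2]-.058-z)<.008),.058+z,T),np.median(W[b][:,2]))
k=(abs(W[...,2]-.036-z)<.006)&(d>0)&(h[...,1]<70)
print('body',fit("wrist",k,.036+z,T))
E
python3 look.py w2 0
```

```text
4.45 [ 0.35876351 -0.30473044  0.18055303] [179.6988117   -0.23451783  -2.29357465]
grip (array([ 417.7, -305.7]), array([21.6, 59. ]), 87.7, 3352) 0.05821339848851337
body (array([ 473.6, -307.7]), array([18. , 47.9]), 87.8, 2294)
```

Emit:
play_rows(rows=[[[0.4, -0.02, 0, 0], [0.4, 0, 0, 0], [0.38, 0, -0.4, 0], [0, 0, -0.7, 0], [0, 0, -0.7, 0], [0, 0, -0.6, 0], [0, 0, -0.3, 0], [0, 0, -0.11, 0], [0, 0, 0, 0]]])

```text
clock: 5.4
position: [0.4164, -0.3044, 0.036]
orientation: [-179.9, 0.1, -2.3]
contact_force: [0.2, -0.4, 1.0]
width: 0.701
grasp_force: 0.0
```

Emit:
play_rows(rows=[[[0, 0, 0, 0], [0, 0, 0, 0], [0, 0, 0, 0], [0, 0, 0, 0], [0, 0, 0, 0], [0, 0, 0, 0]]], jaw=10)

```text
clock: 6.0
position: [0.4169, -0.3051, 0.0379]
orientation: [179.9, -0.1, -2.3]
contact_force: [-0.4, 0.3, 6.6]
width: 0.248
grasp_force: 59.3
```

Emit:
play_rows(rows=[[[0, 0, 0.5, 0], [0, 0.2, 0.5, 0], [0.1, 0.6, 0, 0.04], [0.1, 0.7, 0, 0.04], [0.1, 0.7, 0, 0.04], [0.1, 0.7, 0, 0.04], [0.1, 0.7, 0, 0.04], [0.1, 0.5, 0, 0.04], [0.06, 0.23, 0, 0], [0, 0, 0, 0]]])

```text
clock: 7.0
position: [0.4497, -0.0874, 0.087]
orientation: [-180.0, 0.0, 5.0]
contact_force: [0.3, -0.7, -3.9]
width: 0.252
grasp_force: 59.5
```

Emit:
play_rows(rows=[[[0, 0, -0.4, 0], [0, 0, -0.3, 0], [0, 0, -0.12, 0], [0, 0, -0.08, 0], [0, 0, 0, 0]]])

```text
clock: 7.5
position: [0.4497, -0.0889, 0.042]
orientation: [-180.0, 0.0, 4.8]
contact_force: [1.0, -0.8, -2.6]
width: 0.251
grasp_force: 59.5
```

Emit:
play_rows(rows=[[[0, 0, -0.03, 0], [0, 0, 0, 0]]])

```text
clock: 7.7
position: [0.4499, -0.0886, 0.0409]
orientation: [180.0, -0.1, 4.9]
contact_force: [0.0, 0.3, -4.0]
width: 0.248
grasp_force: 59.6
```

Emit:
play_rows(rows=[[[0, 0, 0, 0], [0, 0, 0, 0], [0, 0, 0, 0], [0, 0, 0, 0], [0, 0, 0.4, 0], [0, 0, 0.7, 0], [0, 0, 0.7, 0], [0, 0, 0.7, 0], [0, 0, 0.5, 0], [0, 0, 0, 0]]], jaw=60)

```text
clock: 8.7
position: [0.4508, -0.0888, 0.1936]
orientation: [179.8, -0.3, 4.9]
contact_force: [0.2, 0.1, -0.4]
width: 0.701
grasp_force: 0.0
```

```bash
python3 look.py w3 0.003; python3 - <<'E'
from h import *
p=cv2.imread("pics/w3.png");s=bot.observe();print(s["grasp_force"])
E
```

```text
8.7 [ 0.45075469 -0.08877514  0.19356988] [179.80685516  -0.32712595   4.87756059]
grip (array([451.6, -88.2]), array([60. , 21.7]), 5.4, 2680) 0.060288750541118596
body (array([505.3, -83.8]), array([50. , 17.6]), 4.3, 1846)
0.0
```

View pics/w3.png

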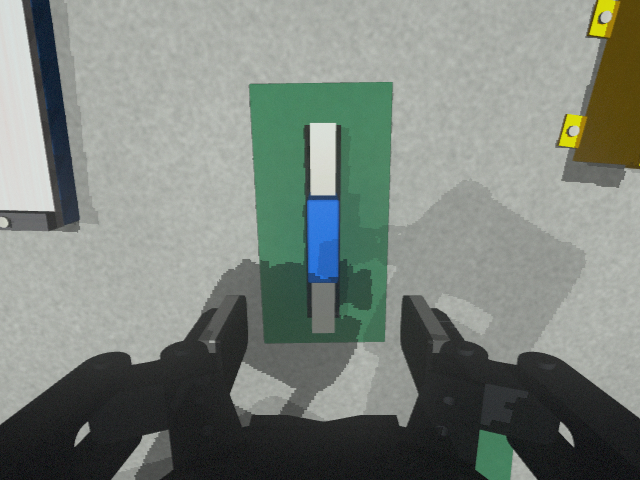

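The picture shows the scraper standing in the middle of the mat with its blue grip at (322,240), let go. Next I'll take it by the grip and lift.

Emit:
play_rows(rows=[[[0, 0, -0.4, 0], [0, 0, -0.7, 0], [0, 0, -0.7, 0], [0, 0, -0.6, 0], [0, 0, -0.4, 0], [0, 0, -0.2, 0], [0, 0, 0, 0]]])

```text
clock: 9.45
position: [0.4489, -0.088, 0.0392]
orientation: [-179.9, 0.2, 4.9]
contact_force: [0.4, -0.2, 0.4]
width: 0.704
grasp_force: 0.0
```

Emit:
play_rows(rows=[[[0, 0, 0, 0], [0, 0, 0, 0], [0, 0, 0, 0], [0, 0, 0, 0], [0, 0, 0, 0], [0, 0, 0, 0], [0, 0, 0.3, 0], [0, 0, 0.6, 0], [0, 0, 0.6, 0], [0, 0, 0.3, 0]]], jaw=10, force=90)

```text
clock: 10.45
position: [0.45, -0.0884, 0.1329]
orientation: [179.9, -0.2, 4.9]
contact_force: [0.5, -0.4, -3.9]
width: 0.244
grasp_force: 88.4
```

Emit:
play_rows(rows=[[[0.2, 0.5, 0, 0], [0.3, 0.7, 0, 0], [0.3, 0.7, 0, -0.03], [0.3, 0.7, 0, -0.03], [0.3, 0.7, 0, 0], [0.2, 0.7, 0, 0], [0.1, 0.5, 0, 0], [0.06, 0.27, 0, 0], [0, 0, 0, 0], [0, 0, 0, 0]]])

```text
clock: 11.45
position: [0.5373, 0.1495, 0.1305]
orientation: [180.0, 0.0, 3.1]
contact_force: [1.1, -0.2, -3.2]
width: 0.243
grasp_force: 88.7
```

```bash
python3 - <<'E'
from h import *
s,p,d,T=wrist();cv2.imwrite("pics/w4.png",p);print(s["clock"],s["position"],s["orientation"])
W=world("wrist",d,T);h=cv2.cvtColor(p,cv2.COLOR_BGR2HSV)
k=(h[...,1]<60)&(abs(W[...,2]-.03)<.004)&(d>0);print(fit("wrist",k,.03,T),np.median(W[k][:,2]))
p,d=bot.grab_frame("top");cv2.imwrite("pics/t4.png",p)
E
```

```text
11.45 [0.53734982 0.14950876 0.13045401] [1.79977530e+02 3.21735545e-02 3.06583778e+00]
(array([536.2, 209.9]), array([186.1, 180.1]), 3.4, 55568) 0.030331093298187756
```

View pics/w4.png

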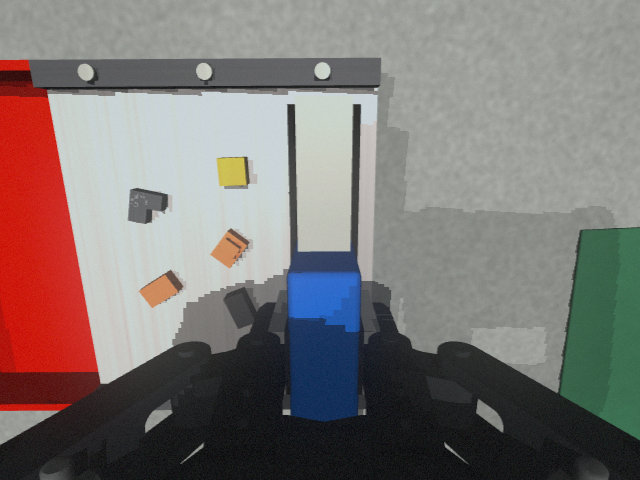

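The scraper hangs over the -y part of the plate. All five chips are at (233,172), (147,205), (230,248), (160,288) and (240,307), ahead of the bar and clear of it. I'll lower it and feel for the plate.

Emit:
play_rows(rows=[[[0, 0, -0.4, 0], [0, 0, -0.4, 0], [0, 0, -0.2, 0], [0, 0, -0.12, 0], [0, 0, 0, 0], [0, 0, 0, 0]]])

```text
clock: 12.15
position: [0.5381, 0.15, 0.0752]
orientation: [180.0, -0.1, 3.1]
contact_force: [0.8, 0.3, -2.7]
width: 0.249
grasp_force: 88.7
```

Emit:
play_rows(rows=[[[0, 0, -0.03, 0], [0, 0, 0, 0], [0, 0, 0, 0]]])

```text
clock: 12.45
position: [0.5377, 0.1502, 0.0733]
orientation: [180.0, -0.0, 3.1]
contact_force: [-0.3, -0.0, -2.8]
width: 0.246
grasp_force: 88.7
```

Emit:
play_rows(rows=[[[0, 0, -0.03, 0], [0, 0, 0, 0], [0, 0, 0, 0]]])

```text
clock: 12.75
position: [0.5376, 0.1502, 0.0715]
orientation: [180.0, 0.0, 3.1]
contact_force: [-0.2, 0.4, -3.2]
width: 0.245
grasp_force: 88.7
```

Emit:
play_rows(rows=[[[0, 0, -0.03, 0], [0, 0, 0, 0], [0, 0, 0, 0]]])

```text
clock: 13.05
position: [0.5376, 0.1502, 0.07]
orientation: [-180.0, 0.0, 3.1]
contact_force: [0.0, -0.5, -3.6]
width: 0.247
grasp_force: 88.7
```

Emit:
play_rows(rows=[[[0, 0, -0.02, 0], [0, 0, 0, 0], [0, 0, 0, 0]]])

```text
clock: 13.35
position: [0.5376, 0.1502, 0.069]
orientation: [180.0, 0.0, 3.1]
contact_force: [0.2, -0.2, -2.6]
width: 0.248
grasp_force: 88.7
```

Emit:
play_rows(rows=[[[0, 0, -0.02, 0], [0, 0, 0, 0], [0, 0, 0, 0]]])

```text
clock: 13.65
position: [0.5377, 0.1501, 0.0685]
orientation: [180.0, -0.0, 3.1]
contact_force: [-3.4, -0.0, 4.0]
width: 0.246
grasp_force: 89.4
```

Touched the plate at TCP z ≈ 0.0685. I'll ease off slightly and sweep.

Emit:
play_rows(rows=[[[0, 0, 0.012, 0], [-0.01, 0.2, 0, 0], [-0.012, 0.2, 0, 0], [-0.012, 0.2, 0, 0], [-0.012, 0.2, 0, 0], [-0.012, 0.2, 0, 0], [-0.012, 0.2, 0, 0], [-0.012, 0.2, 0, 0], [-0.012, 0.2, 0, 0], [-0.012, 0.2, 0, 0]]])

```text
clock: 14.65
position: [0.5323, 0.241, 0.0686]
orientation: [180.0, 0.0, 3.1]
contact_force: [0.0, -1.7, -0.7]
width: 0.246
grasp_force: 88.8
```

Emit:
play_rows(rows=[[[-0.012, 0.2, 0, 0], [-0.012, 0.2, 0, 0], [-0.012, 0.2, 0, 0], [-0.012, 0.2, 0, 0], [-0.012, 0.2, 0, 0], [-0.012, 0.2, 0, 0], [-0.012, 0.16, 0, 0], [0, 0, 0, 0], [0, 0, 0, 0]]])

```text
clock: 15.55
position: [0.5281, 0.3084, 0.0686]
orientation: [-180.0, -0.0, 3.1]
contact_force: [-0.3, 0.2, -1.6]
width: 0.248
grasp_force: 88.8
```

```bash
python3 - <<'E'
from h import *
s,p,d,T=wrist();cv2.imwrite("pics/w5.png",p);print(s["clock"],s["position"],s["contact_force"])
q,_=bot.grab_frame("scene");c=cv2.resize(q[250:420,270:460],None,fx=2,fy=2)
cv2.imwrite("pics/v5.png",np.hstack([cv2.resize(p,(420,340)),c[:340]]))
E
```

```text
15.55 [0.52806175 0.30838767 0.06859079] [-0.28685455  0.21017202 -1.56021525]
```

View pics/v5.png

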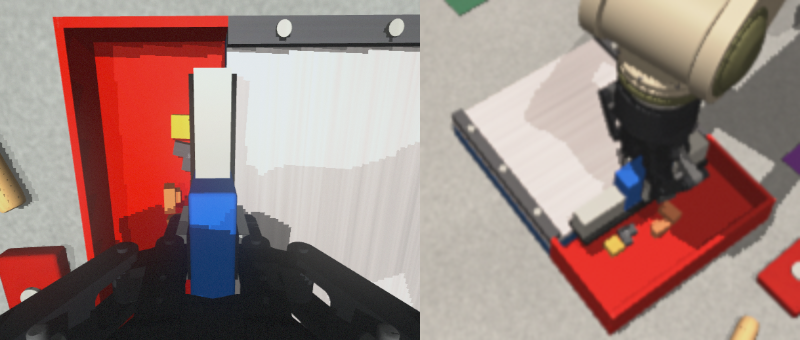

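The chips lie in the tray at (180,127), (183,152) and (172,195), and the plate behind the scraper looks clear. I'll lift straight up, back off and check.

Emit:
play_rows(rows=[[[0, 0, 0.2, 0], [0, 0, 0.4, 0], [0, 0, 0.5, 0], [0, -0.5, 0.3, 0], [0, -0.7, 0, 0], [0, -0.7, 0, 0], [0, -0.7, 0, 0], [0, -0.3, 0, 0], [0, 0, 0, 0]]])

```text
clock: 16.55
position: [0.5283, 0.1614, 0.1392]
orientation: [180.0, -0.0, 2.9]
contact_force: [0.5, 0.9, -3.0]
width: 0.249
grasp_force: 88.9
```

```bash
python3 - <<'E'
from h import *
s,p,d,T=wrist();print(s["clock"],s["position"],s["grasp_force"])
q,_=bot.grab_frame("scene");c=cv2.resize(q[250:420,270:460],None,fx=2,fy=2)
t,dt=bot.grab_frame("top")
cv2.imwrite("pics/v6.png",np.vstack([np.hstack([cv2.resize(p,(420,340)),c[:340]]),cv2.resize(t[195:285,170:280],(400,260),interpolation=2)[:, :400] if 0 else np.pad(cv2.resize(t[195:285,170:280],(318,260),interpolation=2),((0,0),(0,482),(0,0)))]))
E
```

```text
16.55 [0.52833535 0.16139978 0.1391998 ] 88.88497352600098
```

View pics/v6.png

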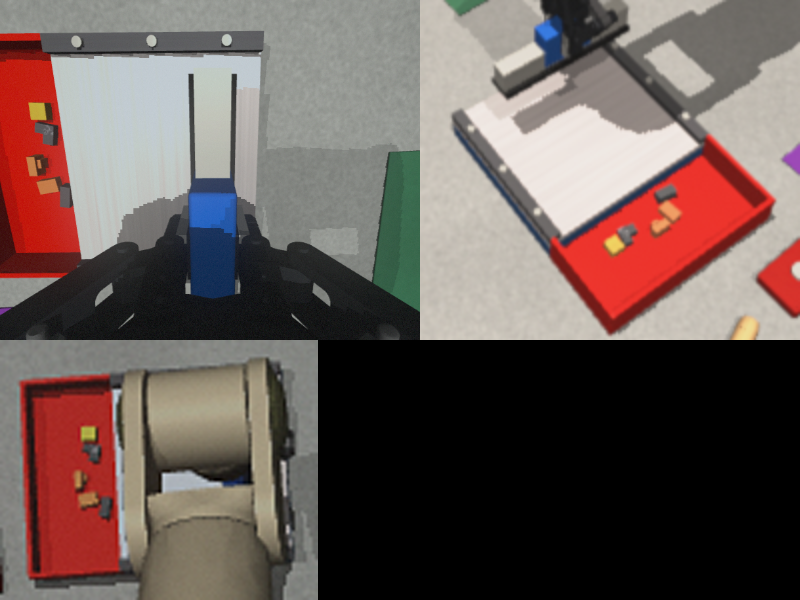

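All five chips are in the tray, in the wrist view at (39,111), (46,132), (36,165), (48,186) and (65,195). Now the scraper goes back to the mat.

Emit:
play_rows(rows=[[[-0.1, -0.5, 0, 0.03], [-0.2, -0.7, 0, 0.03], [-0.3, -0.7, 0, 0], [-0.3, -0.7, 0, 0], [-0.2, -0.7, 0, 0], [-0.2, -0.7, 0, 0], [-0.16, -0.6, 0, 0], [-0.1, -0.4, 0, 0], [0, 0, 0, 0], [0, 0, 0, 0]]])

```text
clock: 17.7
position: [0.4505, -0.0862, 0.1387]
orientation: [-180.0, -0.0, 4.9]
contact_force: [-0.8, 0.4, -3.6]
width: 0.245
grasp_force: 89.1
```

Emit:
play_rows(rows=[[[0, 0, -0.5, 0], [0, 0, -0.6, 0], [0, 0, -0.4, 0], [0, 0, -0.2, 0], [0, 0, -0.12, 0], [0, 0, 0, 0], [0, 0, 0, 0]]])

```text
clock: 18.4
position: [0.4507, -0.0868, 0.0483]
orientation: [180.0, -0.1, 4.9]
contact_force: [-0.9, -0.8, -3.8]
width: 0.248
grasp_force: 89.3
```

Emit:
play_rows(rows=[[[0, 0, -0.06, 0], [0, 0, -0.04, 0], [0, 0, 0, 0], [0, 0, 0, 0]]])

```text
clock: 18.8
position: [0.4502, -0.0869, 0.0427]
orientation: [180.0, -0.0, 4.9]
contact_force: [-0.3, 0.0, -3.8]
width: 0.246
grasp_force: 89.3
```

Emit:
play_rows(rows=[[[0, 0, -0.03, 0], [0, 0, 0, 0], [0, 0, 0, 0]]])

```text
clock: 19.1
position: [0.4503, -0.0869, 0.0415]
orientation: [180.0, -0.0, 4.9]
contact_force: [-1.6, 0.0, 5.0]
width: 0.247
grasp_force: 89.9
```

It touches the mat, so I'll release and rise.

Emit:
play_rows(rows=[[[0, 0, 0, 0], [0, 0, 0, 0], [0, 0, 0, 0], [0, 0, 0, 0], [0, 0, 0.4, 0], [0, 0, 0.7, 0], [0, 0, 0.7, 0], [0, 0, 0.7, 0], [0, 0, 0.6, 0], [0, 0, 0, 0]]], jaw=60)

```text
clock: 20.1
position: [0.4514, -0.0874, 0.1996]
orientation: [179.8, -0.4, 4.9]
contact_force: [0.2, -0.3, -1.0]
width: 0.702
grasp_force: 0.0
```

```bash
python3 look.py w7 0.003; python3 - <<'E'
from h import *
t,d=bot.grab_frame("top");W=world("top",d);cv2.imwrite("pics/t7.png",t)
h=cv2.cvtColor(t,cv2.COLOR_BGR2HSV)
w=(W[...,2]>.009)&(d>0);w[:214]=0;w[268:]=0;w[:,:188]=0;w[:,208:]=0
_,l,s,c=cv2.connectedComponentsWithStats(w.astype(np.uint8))
for i in range(1,len(s)):
    if s[i,4]>5: print(s[i],W[l==i].max(0).round(3),W[l==i].mean(0).round(3))
q=np.zeros_like(w);q[212:262,214:262]=1;print('plate max z',np.percentile(W[q&(d>0)][:,2],99.8))
E
```

```text
20.1 [ 0.45141632 -0.08735897  0.19956376] [179.78442562  -0.36530877   4.87630283]
grip (array([451.6, -86.5]), array([59.8, 21.6]), 5.4, 2541) 0.06030667047883981
body (array([505.9, -82.1]), array([49.5, 17.8]), 4.9, 1766)
[198 225   8  14  56] [0.582 0.339 0.021] [0.565 0.328 0.013]
[192 240   8   8  32] [0.535 0.357 0.024] [0.526 0.343 0.015]
[195 246  13  10  56] [0.516 0.348 0.022] [0.502 0.324 0.014]
plate max z 0.04051976518286455
```

View pics/w7.png

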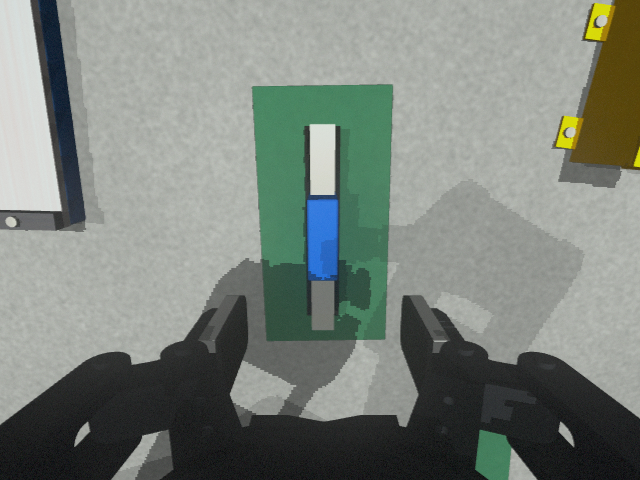

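The scraper stands in the middle of the mat, with the grip at (322,240), let go. The chips lie low in the tray.

```bash
python3 -c "
from rig import bot
print(bot.sign_off())"
```

```text
the job is handed in; nothing more can be done
None
```

The job is handed in, with no verdict returned: at about 20 s on the robot's clock all five chips lay in the red tray and the scraper stood let go about 2 mm from the mat's centre.

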